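Put two acrylic photo blocks away in their caddy with the cork sheet between

ROBOT

A 6-joint arm with a two-finger parallel gripper is mounted at the origin on the work surface. World frame = base frame: x ahead of the robot, y to its left, z up, the work surface at z = 0. Lengths are in mm, angles in rad, forces in N, time in s.
With the tool pointing down it reaches from about 350 to 975 mm from the base axis. Payload 7.1 kg.
Tool frame: the origin (TCP) lies midway between the tips of the shut fingers; the grasp point (between the pads) lies ctrl.grip_point_offset behind it (ctrl.grip_point_offset is the distance from the TCP to the grasp point, in mm); z points along the fingers, y is the line along which they close (so a half turn about z gives the same grasp; the last joint's range is limited). The gripper opens to 88 mm and grips with 3 to 60 N. Pads are 20 mm wide; open, the fingers measure 115 mm over their backs; the gripper's body (75 mm by 178 mm) begins 61 mm behind the grasp point.
Start: joints at [1.209, 0.423, 1.63, -0, 1.089, -0.019], TCP at [210.046, 588.63, 222.675] pointing down, gripper open.
Joint ranges: [-3, 3], [-0.9, 2.11], [0.09, 2.58], [-1.31, 4.45], [0.11, 2.69], [-2.54, 2.54]. Speed limits (rad/s): [2.39, 2.39, 3.01, 3.14, 3.14, 3.14].

INTERFACE

Orientations are given as a rotation vector (axis times angle).
In Python, from workcell import ctrl, get_image, close_job, finder gives the robot as it stands.
- The arm moves only by the tool servo_tool, never from a script. Its argument "deltas" is a list of rows, each a list of 2 entries, a list of its own where there are three numbers: the shift along the tool's x, y, z in mm, then the turn, a rotation vector about the tool's x, y, z in rad. A call has 1 to 5 rows; each row is the pose to reach, as a shift and turn from the pose commanded when the call began, along the tool's axes at that moment; what a row does not reach only later rows make up. A row lasts 1/12 s, in which the tool goes at most 41.7 mm and 7.16 degrees, less where a joint would pass 70% of its speed; a pose out of reach is approached as far as the arm can. A call with a gripper value outside its range is refused whole. "grip" is the closure, from -1 (fully open) to 1 (shut), so that 0 is half open, set as the call begins (left out, the last holds). The fingers move at their own pace and stop on an object; the grip force is fixed at half the most. Time passes only in rows, so rows that repeat a pose let the fingers close. It gives the time, the measured TCP pose, the force, the opening and the grip force at its end, in the units of the state.
- ctrl.get_obs(): the state, without advancing time (a new reading comes with each control period).
- get_image(name): name is "side" or "top" or "wrist"; returns a dict with "frame" (480x640x3 uint8, blue, green, red), "depth" (480x640 float32, mm along the optical axis (not along the pixel's ray), 0 where there is no reading), "K" (3x3 intrinsics, pixels), "pose" (4x4, takes a point from camera to world coordinates). Camera axes: x right, y down, z forward; pixel columns grow to the right and rows downward; lengths in mm; the calibration is good to about 2 mm. The wrist camera is an equidistant fisheye: a pixel r from the principal point sees the ray r / f radians off the axis. A picture is of the moment at which its call begins.
- close_job(): hands the job in; it is judged then, once.
Trained networks look in a picture, given as the dict that the camera call returned (one of the last four; its "shot" number tells which), for a name from the list of things; names that differ only in an ending like _2 or _b are one class to them, and where a whole thing is asked for, a point or a joint stands for the part that bears it (a point fixed in the world has none). Each returns a list of dicts, best first, with "score" (0 to 1); they miss things now and then, are a little off and sometimes report something else, mostly with a low value. They report only what shows in the picture. A call takes as long as a camera call. They do not tell look-alikes from the thing itself.
- finder.search_frame(query, picture): "rect" ([centre column, centre row, width, height] as shares, 0 to 1, of the picture: columns of its width, rows of its height, round what is visible of it).
- finder.silhouettes(query, picture): "mask" (480x640 bool, what is visible of it) and "rect" ([centre column, centre row, width, height] as shares, 0 to 1, of the picture: columns of its width, rows of its height, round what is visible of it).
The state is a dict: "t": time; "qpos": joint angles; "qvel": joint speeds; "joint_torque": joint torques, N m; "ee_pos": TCP position; "orientation": TCP orientation; "ft_force": force on the tool from outside, world axes, zero at the start; "moment": the same for the moment, N m; "width": finger opening in mm; "grasp_force": force on a finger pad.
Only numpy, scipy, OpenCV 4.12 (cv2) and the standard library are available. Lean on these libraries where they do the work, as an engineer would, in place of code of your own. Each camera call takes 0.05 s, during which the arm holds its last target. There are 200 camera calls.

TASK

Put the two acrylic photo blocks away in the wooden caddy, face up and lying flat, with the cork sheet between them so that they cannot scratch each other: the blue sea picture at the bottom, then the cork, then the orange desert picture on top. Each piece should sit squarely inside the caddy's walls; set each one down rather than letting it drop, and leave the other things on the nightstand where they are.

Things in the scene. Friction and masses are not known exactly. Their poses are not given: they have to be found in the camera images.
- sea_block: Acrylic photo block, 96 x 62 x 12 mm, about 80 g, lying flat and face up on the table; pale grey edges, and behind its clear front a white-bordered instant photo of a BLUE sea and sky with a white sail. Origin: centre of its underside; x along the 96 mm length, y across the 62 mm width, z up out of the picture. Either way round in the caddy is fine.
- dune_block: The second photo block, same size and make, with an ORANGE desert picture (brown dunes, yellow sun). Origin and axes as for the sea block.
- cork_sheet: Stiff rubberised cork separator sheet, brown, 96 x 62 x 6 mm, about 22 g, lying flat on the table. Origin: centre of its underside; x along the 96 mm length, y across the 62 mm width, z up.
- caddy: Light wooden caddy, open on top, fixed on the table, 118 (x) x 84 (y) x 40 mm outside. Pocket 104 x 70 mm (4 mm play around a block), walls 7 mm thick. Full walls at the +x and -x ends; each long side (+y, -y) has only a 14 mm bit of wall at each corner: the middle 76 mm is open from the top to the table for the fingers. Origin: centre of its underside, on the table; x along its length, z up.
- caddy_floor (a point): Centre of the caddy's pocket floor, 8 mm above the table and 32 mm below the wall tops; axes as the caddy. The floor is 48 mm wide (y) between the finger gaps, so that fingers beside a 62 mm piece pass down to the table. A full stack (12 + 6 + 12 mm) ends 38 mm above the table.
- gauge: White plastic humidity gauge, a round dial 56 mm across on a small foot, 61 mm high. Bystander. Origin: centre of its underside.
- lunch_tin: Stainless lunch tin, closed and clipped, 173 x 109 x 55 mm. Bystander at the far left. Origin: centre of its underside; x along its length.
- phone_grip: Orange silicone phone grip, a round button 40 mm across, 16 mm high. Bystander. Origin: centre of its underside.
- paperweight: Clear glass dome paperweight with a pink flower inside, 72 mm across, 42 mm high. Bystander. Origin: centre of its underside.
- glasses_case: Dark blue-grey spectacle case, 62 x 160 x 37 mm, near the far edge of the table. Bystander. Origin: centre of its underside; y along its length.
Mind the look-alikes: they are no part of the job. What is meant by the cork_sheet is not black, green or yellow, and is the larger of those in its own colour.

How it is judged (in metres and radians):
On the way, in this order (a step that is already met when the one before it is completed fails the run):
1. the sea block lies flat and squarely on the caddy's floor, let go (x of sea_block in the frame of caddy between -0.0055 and 0.0055 m and y of sea_block in the frame of caddy between -0.0055 and 0.0055 m and z of sea_block in the frame of caddy between 0.0055 and 0.0105 m and angle between the x axis of sea_block and the x axis of caddy, either way round below 0.12 rad and angle between sea_block's own z axis and vertical below 0.06 rad and contact force between the fingers and sea_block below 0.05 N and linear speed of sea_block below 0.02 m/s), for 0.2 s.
2. the cork sheet lies flat and squarely on the sea block in the caddy, let go (all of step 1 and x of cork_sheet in the frame of caddy between -0.0055 and 0.0055 m and y of cork_sheet in the frame of caddy between -0.0055 and 0.0055 m and z of cork_sheet in the frame of caddy between 0.0175 and 0.0225 m and angle between the x axis of cork_sheet and the x axis of caddy, either way round below 0.12 rad and angle between cork_sheet's own z axis and vertical below 0.06 rad and contact force between the fingers and cork_sheet below 0.05 N and linear speed of cork_sheet below 0.02 m/s), for 0.2 s.
At the end, for the whole second after the job is handed in: In the caddy from the bottom: sea block, cork sheet, desert block; face up within 0.06 rad of level, within 5.5 mm of the caddy's centre in x and y and 0.12 rad of its direction (either way round), undersides within 2.5 mm of 8, 20 and 26 mm above the table, let go and at rest (all of step 2 and x of dune_block in the frame of caddy between -0.0055 and 0.0055 m and y of dune_block in the frame of caddy between -0.0055 and 0.0055 m and z of dune_block in the frame of caddy between 0.0235 and 0.0285 m and angle between the x axis of dune_block and the x axis of caddy, either way round below 0.12 rad and angle between dune_block's own z axis and vertical below 0.06 rad and contact force between the fingers and dune_block below 0.05 N and linear speed of dune_block below 0.02 m/s); the robot touches nothing.
It fails at once if the gauge, lunch tin, phone grip, paperweight or spectacle case is moved more than 20 mm (distance of any of gauge, lunch_tin, phone_grip, paperweight, glasses_case from where it was at the start of the episode above 0.02 m).
It fails at once if a photo block or the cork is dropped (out of the grip it moves faster than 0.6 m/s, a fall of about 2 cm) ((linear speed of sea_block above 0.6 m/s and contact force between the fingers and sea_block below 0.01 N) or (linear speed of cork_sheet above 0.6 m/s and contact force between the fingers and cork_sheet below 0.01 N) or (linear speed of dune_block above 0.6 m/s and contact force between the fingers and dune_block below 0.01 N)).
It also fails if it takes over 67 s, if anything falls off the work surface, if the arm or the gripper's body presses on something with over 40 N, if the wrist force passes 120 N, or if a joint passes its speed limit or range.

## Working session

There is one attempt and no reset: what is moved stays moved. The work goes in short steps, Python scripts to look and compute and a tool call to move; the robot and the scene stay as the last step left them, time stands still between calls to the robot, and variables do not carry over. Pictures are saved under pics/ and viewed, at most 10 in all, crops included, and the job is handed in when it is done.

Besides the shell and the picture viewer there is one more tool, called after "Call:" by a JSON object that holds its "name" and its "arguments", one argument or row to a line. servo_tool: Moves the arm, as the interface text tells. Its arguments: {"type":"object","properties":{"deltas":{"type":"array","items":{"type":"array"}},"grip":{"type":"number"}},"required":["deltas"]}

```bash
mkdir -p pics; ls; python3 - <<'E'
from workcell import ctrl,get_image,finder
import cv2
print(ctrl.get_obs(), ctrl.grip_point_offset)
for n in("top","side"):
    p=get_image(n); cv2.imwrite(f"pics/{n}0.png",p["frame"]); print(n,p["K"],p["pose"])
    for q in("sea_block","dune_block","cork_sheet","caddy"):
        print(q,[(round(d["score"],2),[round(float(v),3) for v in d["rect"]]) for d in finder.search_frame(q,p)])
E
```

```text
pics
{'t': 0.0, 'qpos': array([ 1.20903640e+00,  4.23833604e-01,  1.63069421e+00, -1.03627695e-05,
        1.08857716e+00, -1.90266966e-02]), 'qvel': array([ 6.17958864e-06, -1.32681261e-03,  5.88377687e-04, -6.32715775e-04,
       -3.23582129e-04, -8.81583385e-04]), 'joint_torque': array([ 8.53808979e-05, -5.44632518e+01, -2.73675352e+01,  6.43947744e-02,
        2.26278871e-02, -1.28284523e-04]), 'ee_pos': array([209.83702623, 588.13318038, 221.90455482]), 'orientation': array([-5.35678124e-01, -3.09530392e+00,  2.33514715e-03]), 'ft_force': array([ 0.4972163 ,  0.68938884, -0.17108272]), 'moment': array([-0.05487269,  0.02866636, -0.0312169 ]), 'grasp_force': 0.0, 'width': 87.55793527975467} 18.700000000000003
top [[620.02024776   0.         325.74153967]
 [  0.         620.02024776 240.55193879]
 [  0.           0.           1.        ]] [[ 1.98658691e-02 -9.86690493e-01  1.61391504e-01  2.94992790e+02]
 [-9.99754640e-01 -2.11863842e-02 -6.46508011e-03  3.71565801e+01]
 [ 9.79833549e-03 -1.61223470e-01 -9.86869285e-01  1.58636027e+03]
 [ 0.00000000e+00  0.00000000e+00  0.00000000
[... 482 characters left out ...]
.80087376]
 [  0.           0.           1.        ]] [[ 9.71555754e-01 -1.26071267e-01  2.00463092e-01  3.42827359e+02]
 [-2.36763054e-01 -5.00102863e-01  8.32970817e-01 -8.41449641e+02]
 [-4.76152019e-03 -8.56739845e-01 -5.15726833e-01  5.90280423e+02]
 [ 0.00000000e+00  0.00000000e+00  0.00000000e+00  1.00000000e+00]]
sea_block [(0.88, [0.419, 0.424, 0.058, 0.043]), (0.5, [0.613, 0.657, 0.033, 0.041])]
dune_block [(0.76, [0.546, 0.516, 0.069, 0.038])]
cork_sheet [(0.97, [0.583, 0.808, 0.069, 0.093]), (0.88, [0.396, 0.658, 0.068, 0.067]), (0.79, [0.328, 0.759, 0.06, 0.105]), (0.59, [0.454, 0.877, 0.099, 0.148]), (0.55, [0.476, 0.733, 0.092, 0.06])]
caddy [(0.59, [0.41, 0.529, 0.1, 0.091])]
```

```bash
python3 - <<'E'
import cv2
a=cv2.imread("pics/top0.png")[180:400,180:560]; cv2.imwrite("pics/top0c.png",cv2.resize(a,None,fx=2.1,fy=2.1,interpolation=cv2.INTER_CUBIC))
E
```

```text
(no output)
```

View pics/top0c.png

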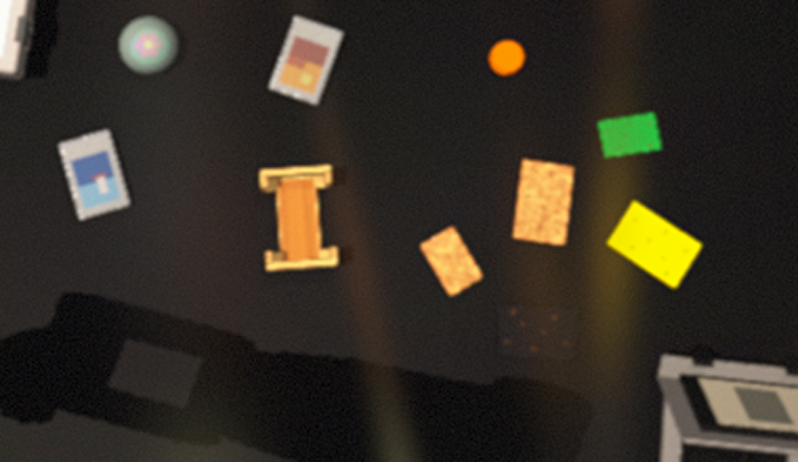

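View pics/side0.png

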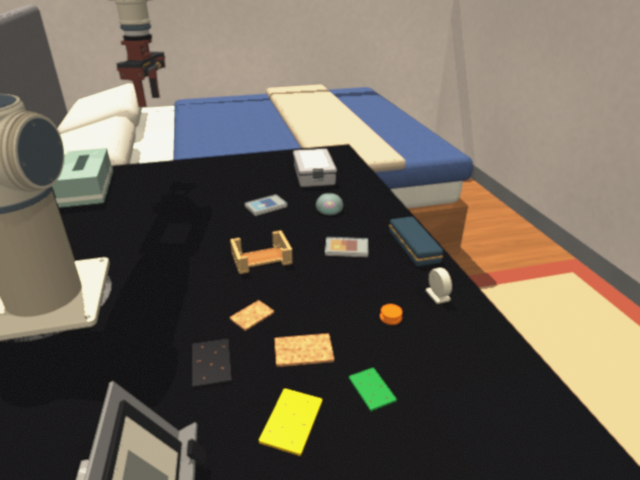

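The top crop shows sea at about full-frame (225,263), desert at (326,208), the larger brown cork at (439,276), and the caddy at (323,284). The smaller cork at (394,304) is the decoy. The side view confirms the layout, with sea (266,205), desert (347,247), cork (304,350) and caddy (261,250).

```bash
cat > h.py <<'E'
import numpy as np, cv2
from workcell import ctrl,get_image,finder
from scipy.spatial.transform import Rotation as R
def ray(p,u,v):
    K=p["K"]; return (u-K[0,2])/K[0,0],(v-K[1,2])/K[1,1]
def cloud(p,mask):
    v,u=np.nonzero(mask&(p["depth"]>0)); d=p["depth"][v,u]; x,y=ray(p,u,v)
    return np.c_[x*d,y*d,d]@p["pose"][:3,:3].T+p["pose"][:3,3]
def plane(p,uv,z):
    uv=np.asarray(uv,float); x,y=ray(p,uv[:,0],uv[:,1])
    r=np.c_[x,y,np.ones(len(x))]@p["pose"][:3,:3].T; c=p["pose"][:3,3]
    return c+r*((z-c[2])/r[:,2])[:,None]
def rect(xy):
    (cx,cy),(w,h),a=cv2.minAreaRect(np.asarray(xy,np.float32))
    if h>w: w,h,a=h,w,a+90
    return np.round([cx,cy,w,h,(a+90)%180-90],1)   # centre, size, direction of long side (deg)
E
python3 - <<'E'
from h import *
T=dict(sea_block=((225,263),(266,205)),dune_block=((326,208),(347,247)),cork_sheet=((439,276),(304,350)),caddy=((323,284),(261,250)))
for i,n in enumerate(("top","side")):
    p=get_image(n)
    for q,c in T.items():
        for d in finder.silhouettes(q,p):
            r=d["rect"]; 
            if np.hypot(r[0]*640-c[i][0],r[1]*480-c[i][1])<15:
                m=d["mask"]; X=cloud(p,m); z=np.median(X[:,2])
                v,u=np.nonzero(m); zz=38 if q=="caddy" else z
                print(n,q,round(d["score"],2),"z",np.percentile(X[:,2],[5,50,95]).round(1),"plane",rect(plane(p,np.c_[u,v],zz)[:,:2]),"mean",plane(p,np.c_[u,v],zz).mean(0).round(1))
                if q=="caddy":
                    W=X[X[:,2]>30]; print("  walls",len(W),rect(W[:,:2]),np.median(W[:,2])) if len(W)>4 else 0
                break
    # local residual caddy by depth
    c=T["caddy"][i]; m=np.zeros((480,640),bool); m[c[1]-45:c[1]+45,c[0]-45:c[0]+45]=1
    X=cloud(p,m); W=X[(X[:,2]>32)&(X[:,2]<50)]; print(n,"caddy depth",len(W),rect(W[:,:2]),np.median(W[:,2]))
E
```

```text
top sea_block 0.83 z [ 3.  10.4 16.4] plane [490.2 284.9  98.1  63.7  18.5] mean [490.2 284.9  10.4]
top dune_block 0.97 z [ 4.1 10.  15.8] plane [637.5  31.1  96.5  61.1 -17.9] mean [636.8  30.8  10. ]
top cork_sheet 0.83 z [-1.9  4.2 10. ] plane [ 468.3 -262.9   96.3   63.    -7.4] mean [ 467.9 -263.     4.2]
top caddy 0.9 z [ 1.4  8.1 40.1] plane [439.6  35.  119.9  80.8   5.1] mean [439.6  35.9  38. ]
  walls 228 [440.6  35.2 117.9  80.9   5.2] 37.58780127052444
top caddy depth 249 [440.6  35.5 118.2  83.1   4.9] 37.67670301032922
side sea_block 0.89 z [ 5.8 13.5 15.5] plane [489.3 277.5 101.7  77.8  19.2] mean [489.8 275.6  13.5]
side dune_block 0.91 z [ 4.4 13.4 15.6] plane [637.1  21.1  95.5  80.9 -17.2] mean [637.2  21.2  13.4]
side cork_sheet 0.81 z [4.6 7.3 9. ] plane [ 469.4 -266.3   96.4   67.1   -7.4] mean [ 468.9 -267.4    7.3]
side caddy 0.88 z [ 6.7 12.3 41.9] plane [440.6  14.1 135.9 126.2 -84.8] mean [440.2   3.   38. ]
  walls 349 [441.8  34.2 118.2  88.1   4.9] 39.74178906494217
side caddy depth 320 [441.8  34.2 118.2  88.1   4.9] 40.321152323296815
```

```bash
cat >> h.py <<'E'
def legs(*wps,per=180,rot=32):
    """way points (x,y,z,yaw deg of tool x) from the measured pose -> tool-frame delta per call"""
    o=ctrl.get_obs(); pos=o["ee_pos"].copy(); M=R.from_rotvec(o["orientation"])
    print("at",pos.round(1),"t",round(o["t"],1),"w",round(o["width"],1),"gf",round(o["grasp_force"],1))
    for x,y,z,a in wps:
        a=np.radians(a); T=R.from_matrix(np.c_[[np.cos(a),np.sin(a),0],[np.sin(a),-np.cos(a),0],[0,0,-1]])
        t=np.array([x,y,z],float)-pos; w=(M.inv()*T).as_rotvec()
        n=max(1,int(np.ceil(max(np.linalg.norm(t)/per,np.degrees(np.linalg.norm(w))/rot))))
        for k in range(n):
            Mk=M*R.from_rotvec(w*k/n); print("  ",M.inv().apply(t/n).round(1) if n==1 else Mk.inv().apply(t/n).round(1),(w/n).round(3))
        pos=pos+t; M=T
def fcloud(p):
    K=p["K"]; v,u=np.mgrid[:480,:640]; a=(u-K[0,2])/K[0,0]; b=(v-K[1,2])/K[1,1]; th=np.hypot(a,b)+1e-9
    d=p["depth"]; s=np.tan(np.minimum(th,1.4))/th; X=np.stack([a*s*d,b*s*d,d],-1)@p["pose"][:3,:3].T+p["pose"][:3,3]
    return X,(d>0)&(th<1.2)
E
python3 - <<'E'
from h import *
legs((490,284,150,198.5))
E
```

```text
at [210.  588.6 222.7] t 1.0 w 87.8 gf 0.0
   [-122.   -64.3   24.2] [ 0.     0.    -0.222]
   [-104.9  -89.6   24.2] [ 0.     0.    -0.222]
   [ -82.6 -110.4   24.2] [ 0.     0.    -0.222]
```

Call:
{"name": "servo_tool", "arguments": {
  "deltas": [
    [[-24,-13,5],[0,0,-0.044]],
    [[-49,-26,10],[0,0,-0.09]],
    [[-73,-39,15],[0,0,-0.133]],
    [[-98,-51,19],[0,0,-0.178]],
    [[-122,-64,24],[0,0,-0.222]]
  ],
  "grip": -1
}}

```text
t: 1.42
ee_pos: [304.3, 486.6, 198.7]
orientation: [0.186, 3.136, 0.001]
ft_force: [0.3, -0.6, 0.1]
width: 88.3
grasp_force: 0.0
```

Call:
{"name": "servo_tool", "arguments": {
  "deltas": [
    [[-21,-18,5],[0,0,-0.044]],
    [[-42,-36,10],[0,0,-0.09]],
    [[-63,-54,15],[0,0,-0.133]],
    [[-84,-72,19],[0,0,-0.178]],
    [[-105,-90,24],[0,0,-0.222]]
  ]
}}

```text
t: 1.83
ee_pos: [397.7, 384.4, 174.7]
orientation: [-0.163, 3.137, 0.001]
ft_force: [0.1, 0.4, 0.7]
width: 87.6
grasp_force: 0.0
```

Call:
{"name": "servo_tool", "arguments": {
  "deltas": [
    [[-20,-28,6],[0,0,-0.055]],
    [[-40,-55,12],[0,0,-0.11]],
    [[-60,-83,18],[0,0,-0.166]],
    [[-83,-110,24],[0,0,-0.222]],
    [[-83,-110,24],[0,0,-0.222]]
  ]
}}

```text
t: 2.25
ee_pos: [493.8, 280.7, 149.9]
orientation: [-0.504, 3.1, -0.002]
ft_force: [-0.8, 0.1, 0.5]
width: 88.0
grasp_force: 0.0
```

```bash
python3 - <<'E'
from h import *
p=get_image("wrist"); cv2.imwrite("pics/w1.png",p["frame"]); print(p["K"],p["pose"].round(2))
X,ok=fcloud(p)
for d in finder.silhouettes("sea_block",p):
    m=d["mask"]&ok; P=X[m]; z=np.median(P[:,2]); P=P[abs(P[:,2]-z)<3]; print(round(d["score"],2),m.sum(),z,rect(P[:,:2]))
legs((490,284,3,198.5))
E
```

```text
[[371.64829954   0.         318.96379338]
 [  0.         371.64829954 235.5198    ]
 [  0.           0.           1.        ]] [[-3.2000e-01  9.2000e-01  2.3000e-01  4.3163e+02]
 [ 9.5000e-01  3.1000e-01  8.0000e-02  2.6116e+02]
 [-0.0000e+00  2.4000e-01 -9.7000e-01  3.1197e+02]
 [ 0.0000e+00  0.0000e+00  0.0000e+00  1.0000e+00]]
at [491.1 283.3 150.4] t 2.4 w 87.4 gf 0.0
   [  0.8   0.9 147.4] [ 0.    -0.001 -0.003]
```

View pics/w1.png

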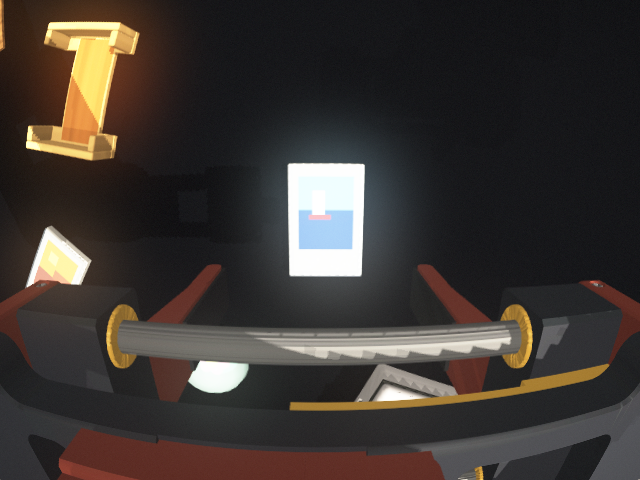

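The wrist view shows the sea block squarely between the fingers at (327,220), with the caddy at (85,90). The finder missed the block here, so I'll measure it from pixels.

```bash
cat >> h.py <<'E'
def blob(p,uv,z,half=70,thr=150):
    """bright patch holding pixel uv of the wrist picture, cast on the plane z"""
    K=p["K"]; g=p["frame"].max(2); m=(g>thr).astype(np.uint8); n,l=cv2.connectedComponents(m); v,u=np.nonzero(l==l[uv[1],uv[0]])
    a=(u-K[0,2])/K[0,0]; b=(v-K[1,2])/K[1,1]; th=np.hypot(a,b)+1e-9; s=np.tan(th)/th
    r=np.c_[a*s,b*s,np.ones(len(a))]@p["pose"][:3,:3].T; c=p["pose"][:3,3]
    P=c+r*((z-c[2])/r[:,2])[:,None]; return rect(P[:,:2])
E
python3 - <<'E'
from h import *
p=get_image("wrist"); X,ok=fcloud(p)
print(blob(p,(300,240),12), np.median(X[200:250,300:350,2]))
c=ok.copy(); c[:, 160:]=0; c[170:]=0; P=X[c]; W=P[(P[:,2]>33)&(P[:,2]<48)]; print("caddy",len(W),rect(W[:,:2]),np.median(W[:,2]))
legs((490,284,3,198.5))
E
```

```text
[488.9 285.8  96.2  62.1  18.3] 11.920703403242669
caddy 1846 [439.9  35.8 118.5  86.1   5.4] 39.48946997078113
at [490.4 284.2 150.6] t 2.4 w 87.7 gf 0.0
   [ 4.000e-01 -1.000e-01  1.476e+02] [ 0.    -0.    -0.002]
```

Call:
{"name": "servo_tool", "arguments": {
  "deltas": [
    [[0,1,35],[0,0,0]],
    [[1,2,70],[0,0,0]],
    [[1,2,105],[0,0,0]],
    [[1,2,132],[0,0,0]],
    [[1,2,148],[0,0,0]]
  ]
}}

```text
t: 2.82
ee_pos: [486.4, 286.5, 0.1]
orientation: [0.507, -3.097, 0.002]
ft_force: [-0.1, -1.7, 47.0]
width: 88.2
grasp_force: 28.4
```

Call:
{"name": "servo_tool", "arguments": {
  "deltas": [
    [[0,0,0],[0,0,0]],
    [[0,0,0],[0,0,0]],
    [[0,0,0],[0,0,0]],
    [[0,0,0],[0,0,0]],
    [[0,0,0],[0,0,0]]
  ],
  "grip": 1
}}

```text
t: 3.23
ee_pos: [488.6, 286.5, 3.1]
orientation: [-0.506, 3.1, 0.0]
ft_force: [-1.1, 0.7, -0.6]
width: 61.4
grasp_force: 30.0
```

Call:
{"name": "servo_tool", "arguments": {
  "deltas": [
    [[0,0,0],[0,0,0]],
    [[0,0,0],[0,0,0]],
    [[0,0,0],[0,0,0]]
  ]
}}

```text
t: 3.48
ee_pos: [488.9, 286.2, 3.1]
orientation: [-0.505, 3.1, 0.001]
ft_force: [-2.4, 1.0, 3.9]
width: 61.8
grasp_force: 30.0
```

```bash
python3 - <<'E'
from h import *
legs((489,285.5,103,198.3),(440.3,35.5,103,185.2),(440.3,35.5,30,185.2))
E
```

```text
at [488.9 286.2   3.1] t 3.5 w 61.8 gf 30.0
   [  0.1  -0.6 -99.9] [0.    0.    0.004]
   [  62.4 -111.     0. ] [0.    0.    0.114]
   [  49.3 -117.4    0. ] [0.    0.    0.114]
   [ 0.  0. 73.] [0. 0. 0.]
```

Call:
{"name": "servo_tool", "arguments": {
  "deltas": [
    [[0,0,-10],[0,0,0]],
    [[0,0,-35],[0,0,0]],
    [[0,0,-65],[0,0,0]],
    [[0,0,-90],[0,0,0]],
    [[0,0,-100],[0,0,0]]
  ]
}}

```text
t: 3.9
ee_pos: [490.6, 286.5, 106.3]
orientation: [-0.504, 3.096, 0.002]
ft_force: [1.0, 0.5, -1.3]
width: 61.8
grasp_force: 30.0
```

Call:
{"name": "servo_tool", "arguments": {
  "deltas": [
    [[8,-15,0],[0,0,0.015]],
    [[22,-39,0],[0,0,0.04]],
    [[36,-63,0],[0,0,0.065]],
    [[50,-88,0],[0,0,0.09]],
    [[62,-111,0],[0,0,0.116]]
  ]
}}

```text
t: 4.32
ee_pos: [463.2, 158.4, 101.4]
orientation: [0.322, -3.122, 0.001]
ft_force: [0.5, -0.1, -1.4]
width: 61.7
grasp_force: 30.0
```

Call:
{"name": "servo_tool", "arguments": {
  "deltas": [
    [[14,-33,0],[0,0,0.03]],
    [[28,-66,0],[0,0,0.06]],
    [[40,-94,0],[0,0,0.09]],
    [[47,-111,0],[0,0,0.108]],
    [[49,-117,0],[0,0,0.114]]
  ]
}}

```text
t: 4.73
ee_pos: [438.8, 33.5, 101.6]
orientation: [0.14, -3.135, 0.001]
ft_force: [0.2, 0.7, -1.3]
width: 61.4
grasp_force: 30.0
```

Call:
{"name": "servo_tool", "arguments": {
  "deltas": [
    [[0,0,0],[0,0,0]],
    [[0,0,0],[0,0,0]]
  ]
}}

```text
t: 4.9
ee_pos: [441.2, 36.2, 102.2]
orientation: [0.145, -3.137, -0.0]
ft_force: [-0.3, 0.7, -1.3]
width: 61.4
grasp_force: 30.0
```

```bash
python3 - <<'E'
from h import *
p=get_image("wrist"); cv2.imwrite("pics/w2.png",p["frame"])
X,ok=fcloud(p); P=X[ok]; W=P[(P[:,2]>34)&(P[:,2]<46)&(abs(P[:,0]-440)<80)&(abs(P[:,1]-35)<65)]; print("caddy",len(W),rect(W[:,:2]),np.median(W[:,2]))
B=P[(P[:,2]>95)&(P[:,2]<122)&(abs(P[:,0]-440)<70)&(abs(P[:,1]-35)<29)]; print("block",len(B),rect(B[:,:2]),np.percentile(B[:,2],[5,50,95]),B[:,0].min(),B[:,0].max())
legs((440.3,35.5,103,185.2))
E
```

```text
caddy 2115 [391.   30.9  84.5  20.5 -84.2] 39.800672910807805
block 20756 [441.8  35.  101.2  58.    0. ] [110.0034603  111.13130319 112.18619453] 391.1432402431305 492.378350724382
at [441.5  36.7 102.3] t 5.0 w 61.7 gf 30.0
   [ 1.3 -1.1 -0.7] [ 0.    -0.     0.003]
```

View pics/w2.png

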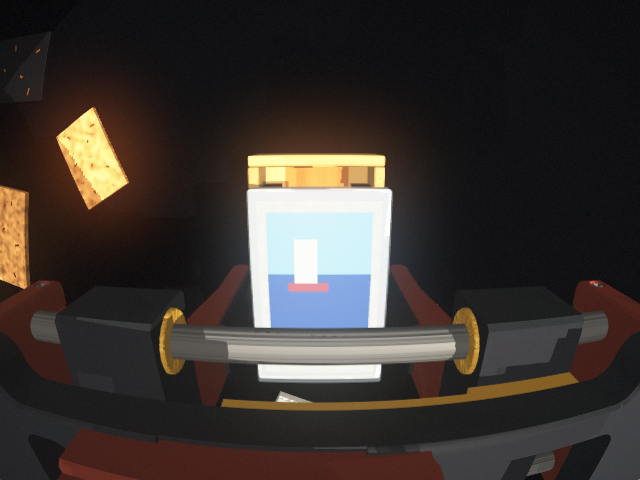

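The block is held level, its centre within 1 mm of the TCP. The caddy's near wall puts the caddy's centre at (440,35.6), direction 5.5°.

Call:
{"name": "servo_tool", "arguments": {
  "deltas": [
    [[1.6,-1,10],[0,0,0]],
    [[1.6,-1,25],[0,0,0]],
    [[1.6,-1,38],[0,0,0]],
    [[1.6,-1,47],[0,0,0]],
    [[1.6,-1,50],[0,0,0]]
  ]
}}

```text
t: 5.37
ee_pos: [439.4, 36.1, 51.4]
orientation: [0.149, -3.136, -0.0]
ft_force: [-0.3, 0.0, -1.2]
width: 61.6
grasp_force: 30.0
```

Call:
{"name": "servo_tool", "arguments": {
  "deltas": [
    [[0,0,8],[0,0,0]],
    [[0,0,18],[0,0,0]],
    [[0,0,27],[0,0,0]],
    [[0,0,34],[0,0,0]],
    [[0,0,37],[0,0,0]]
  ]
}}

```text
t: 5.78
ee_pos: [439.6, 35.2, 14.6]
orientation: [0.146, -3.137, 0.0]
ft_force: [-0.2, 0.2, -0.4]
width: 61.6
grasp_force: 30.0
```

Call:
{"name": "servo_tool", "arguments": {
  "deltas": [
    [[0,0,1],[0,0,0]],
    [[0,0,2.5],[0,0,0]],
    [[0,0,3.5],[0,0,0]],
    [[0,0,3.5],[0,0,0]],
    [[0,0,3.5],[0,0,0]]
  ]
}}

```text
t: 6.2
ee_pos: [440.2, 35.2, 12.4]
orientation: [-0.146, 3.138, 0.0]
ft_force: [0.8, -0.5, -0.5]
width: 61.8
grasp_force: 30.0
```

```bash
python3 - <<'E'
from h import *
print(ctrl.get_obs()["ft_force"]); legs((440,35.6,11.2,185.4))
E
```

```text
[ 0.83652194 -0.5205761  -0.49114765]
at [440.2  35.2  12.4] t 6.2 w 61.8 gf 30.0
   [0.2 0.4 1.2] [-0.     0.    -0.001]
```

Call:
{"name": "servo_tool", "arguments": {
  "deltas": [
    [[0,0,0.7],[0,0,0]],
    [[0,0,1.3],[0,0,0]],
    [[0,0,1.3],[0,0,0]]
  ]
}}

```text
t: 6.45
ee_pos: [440.2, 35.2, 11.0]
orientation: [-0.146, 3.138, -0.0]
ft_force: [-0.7, 0.2, 0.8]
width: 61.5
grasp_force: 30.0
```

Call:
{"name": "servo_tool", "arguments": {
  "deltas": [
    [[0,0,0],[0,0,0]],
    [[0,0,0],[0,0,0]],
    [[0,0,0],[0,0,0]],
    [[0,0,0],[0,0,0]],
    [[0,0,0],[0,0,0]]
  ],
  "grip": -1
}}

```text
t: 6.87
ee_pos: [440.0, 35.2, 10.9]
orientation: [-0.146, 3.138, -0.0]
ft_force: [0.3, -1.0, -0.5]
width: 87.5
grasp_force: 0.0
```

Call:
{"name": "servo_tool", "arguments": {
  "deltas": [
    [[0,0,-10],[0,0,0]],
    [[0,0,-35],[0,0,0]],
    [[0,0,-65],[0,0,0]],
    [[0,0,-95],[0,0,0]],
    [[0,0,-110],[0,0,0]]
  ]
}}

```text
t: 7.28
ee_pos: [441.1, 35.3, 124.3]
orientation: [-0.146, 3.135, 0.0]
ft_force: [1.4, 0.7, 0.5]
width: 87.6
grasp_force: 0.0
```

```bash
python3 - <<'E'
from h import *
p=get_image("wrist"); cv2.imwrite("pics/w3.png",p["frame"])
X,ok=fcloud(p); P=X[ok]; n=(abs(P[:,0]-440)<80)&(abs(P[:,1]-35)<55)
W=P[n&(P[:,2]>35)&(P[:,2]<45)]; B=P[n&(P[:,2]>15)&(P[:,2]<25)&(abs(P[:,0]-440)<60)]
print("caddy",len(W),rect(W[:,:2]),"block",len(B),rect(B[:,:2]),np.percentile(B[:,2],[5,50,95]))
legs((468.2,-263.5,110,172.6),(468.2,-263.5,2.2,172.6))
E
```

```text
caddy 3314 [439.7  35.1 118.1  84.1   5.1] block 11004 [440.9  35.4 104.   82.7   5.4] [18.63198421 19.92807437 21.18499437]
at [442.3  35.4 125.7] t 7.3 w 87.4 gf 0.0
   [   1.1 -150.     7.9] [0.    0.003 0.111]
   [ -15.6 -149.2    7.9] [0.    0.003 0.111]
   [  0.    0.  107.8] [0. 0. 0.]
```

View pics/w3.png

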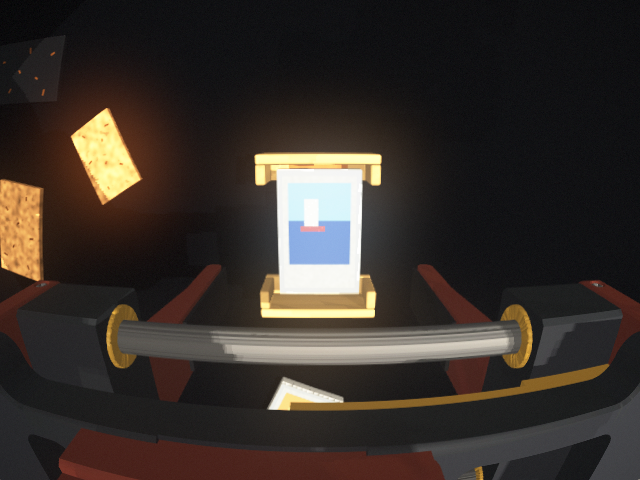

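Sea block sits flat in the caddy (pixels 278–362 × 168–294). I'll measure its offset exactly.

```bash
cat >> h.py <<'E'
def greyrect(p,z,lo,hi):
    """rect of low-saturation bright or blue pixels (photo block) in a pixel window, cast on plane z"""
    hsv=cv2.cvtColor(p["frame"],cv2.COLOR_BGR2HSV); m=((hsv[...,2]>110)&((hsv[...,1]<45)|((hsv[...,0]>80)&(hsv[...,0]<130)))).astype(np.uint8)
    w=np.zeros_like(m); w[lo[1]:hi[1],lo[0]:hi[0]]=1; m=cv2.morphologyEx(m*w,cv2.MORPH_OPEN,np.ones((3,3)))
    v,u=np.nonzero(m); K=p["K"]; a=(u-K[0,2])/K[0,0]; b=(v-K[1,2])/K[1,1]; th=np.hypot(a,b)+1e-9; s=np.tan(th)/th
    r=np.c_[a*s,b*s,np.ones(len(a))]@p["pose"][:3,:3].T; c=p["pose"][:3,3]
    P=c+r*((z-c[2])/r[:,2])[:,None]; return rect(P[:,:2])
E
python3 - <<'E'
from h import *
p=get_image("wrist"); print(greyrect(p,20,(265,160),(375,300)))
legs((468.2,-263.5,110,172.6),(468.2,-263.5,2.2,172.6))
E
```

```text
[440.2  36.4  94.7  62.1   5.3]
at [441.9  35.3 124. ] t 7.4 w 87.9 gf 0.0
   [   0.9 -150.     7. ] [0.    0.003 0.111]
   [ -15.8 -149.2    7. ] [0.    0.003 0.111]
   [  0.    0.  107.8] [0. 0. 0.]
```

Sea block is centred within about 1 mm. Next, the cork.

Call:
{"name": "servo_tool", "arguments": {
  "deltas": [
    [[0,-20,1],[0,0,0.015]],
    [[0,-52,3],[0,0,0.04]],
    [[0,-85,4],[0,0,0.06]],
    [[1,-118,5],[0,0,0.09]],
    [[1,-150,7],[0,0,0.11]]
  ]
}}

```text
t: 7.8
ee_pos: [452.2, -115.5, 113.3]
orientation: [-0.028, -3.14, -0.0]
ft_force: [0.8, 0.0, -0.8]
width: 87.6
grasp_force: 0.0
```

Call:
{"name": "servo_tool", "arguments": {
  "deltas": [
    [[-4,-40,2],[0,0,0.03]],
    [[-8,-78,4],[0,0,0.06]],
    [[-12,-115,5],[0,0,0.09]],
    [[-15,-142,7],[0,0,0.107]],
    [[-16,-149,7],[0,0,0.111]]
  ]
}}

```text
t: 8.22
ee_pos: [466.4, -267.1, 106.0]
orientation: [0.207, 3.135, -0.001]
ft_force: [0.1, -0.4, -0.1]
width: 87.7
grasp_force: 0.0
```

Call:
{"name": "servo_tool", "arguments": {
  "deltas": [
    [[0,0,0],[0,0,0]],
    [[0,0,0],[0,0,0]]
  ]
}}

```text
t: 8.38
ee_pos: [465.5, -262.6, 106.1]
orientation: [-0.201, -3.133, -0.002]
ft_force: [-0.2, 0.5, 0.0]
width: 87.8
grasp_force: 0.0
```

```bash
python3 - <<'E'
from h import *
p=get_image("wrist"); cv2.imwrite("pics/w4.png",p["frame"]); X,ok=fcloud(p)
for d in finder.silhouettes("cork_sheet",p):
    m=d["mask"]&ok; P=X[m]; print(round(d["score"],2),m.sum(),np.median(P[:,2]).round(1),rect(P[abs(P[:,2]-5)<6][:,:2]),np.round(d["rect"],2))
P=X[ok]; B=P[(P[:,2]>3.5)&(P[:,2]<9)&(abs(P[:,0]-468)<65)&(abs(P[:,1]+263)<45)]; print(rect(B[:,:2]),len(B),np.median(B[:,2]))
legs((468.2,-263.5,2.2,172.6))
E
```

```text
0.93 9262 6.1 [ 313.8 -255.6   99.2   59.2   87. ] [0.47 0.08 0.22 0.16]
0.92 10578 5.9 [ 469.1 -264.    99.6   62.5   -7.4] [0.49 0.49 0.14 0.28]
0.88 8502 5.9 [ 419.6 -400.7  101.    65.8   57.2] [0.22 0.42 0.18 0.25]
0.69 563 4.1 [ 552.1 -365.1   57.9   45.8  -80.4] [0.35 0.72 0.09 0.12]
0.61 5295 4.4 [ 393.4 -151.    70.6   47.7   32.5] [0.71 0.26 0.15 0.23]
[ 467.8 -264.2   96.5   62.6   -7.1] 10642 5.911731954761706
at [ 465.8 -261.8  106.5] t 8.5 w 87.9 gf 0.0
   [ -2.8  -1.5 104.3] [ 0.001 -0.002  0.003]
```

View pics/w4.png

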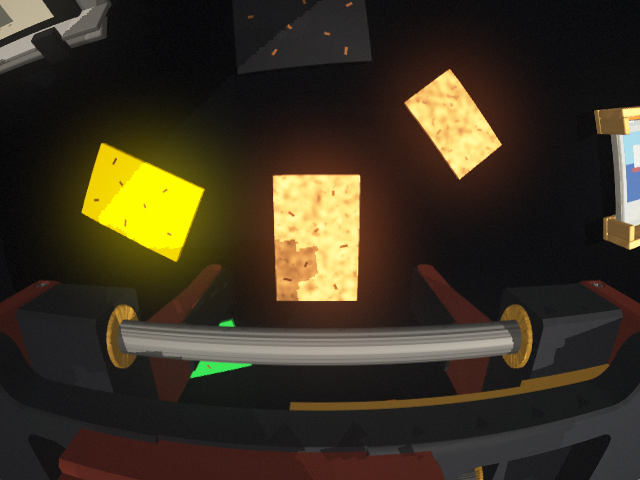

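The larger brown cork is at (317,238), squarely under the tool, with the smaller decoy at (453,125).

Call:
{"name": "servo_tool", "arguments": {
  "deltas": [
    [[-2.5,-2,12],[0,0,0]],
    [[-2.5,-2,32],[0,0,0]],
    [[-2.5,-2,52],[0,0,0]],
    [[-2.5,-2,68],[0,0,0]],
    [[-2.5,-2,80],[0,0,0]]
  ]
}}

```text
t: 8.9
ee_pos: [468.1, -264.3, 24.9]
orientation: [-0.198, -3.134, -0.001]
ft_force: [-0.3, 1.7, -0.2]
width: 87.6
grasp_force: 0.0
```

Call:
{"name": "servo_tool", "arguments": {
  "deltas": [
    [[0,0,8],[0,0,0]],
    [[0,0,14],[0,0,0]],
    [[0,0,19],[0,0,0]],
    [[0,0,22],[0,0,0]],
    [[0,0,23],[0,0,0]]
  ]
}}

```text
t: 9.32
ee_pos: [468.8, -265.8, 3.8]
orientation: [0.2, 3.135, -0.0]
ft_force: [0.2, 0.8, -0.5]
width: 87.8
grasp_force: 0.0
```

Call:
{"name": "servo_tool", "arguments": {
  "deltas": [
    [[0,0,0.5],[0,0,0]],
    [[0,0,1],[0,0,0]],
    [[0,0,1],[0,0,0]]
  ]
}}

```text
t: 9.57
ee_pos: [468.9, -266.0, 3.3]
orientation: [0.201, 3.134, -0.001]
ft_force: [1.2, 0.5, -0.1]
width: 87.7
grasp_force: 0.0
```

Call:
{"name": "servo_tool", "arguments": {
  "deltas": [
    [[0,0,0],[0,0,0]],
    [[0,0,0],[0,0,0]],
    [[0,0,0],[0,0,0]],
    [[0,0,0],[0,0,0]],
    [[0,0,0],[0,0,0]]
  ],
  "grip": 1
}}

```text
t: 9.98
ee_pos: [468.7, -265.8, 3.0]
orientation: [0.201, 3.135, -0.0]
ft_force: [-0.2, 0.2, 0.3]
width: 61.5
grasp_force: 30.0
```

```bash
python3 - <<'E'
from h import *
legs((468,-264.2,105,172.6),(440,35.6,105,185.3))
E
```

```text
at [ 468.7 -265.8    3. ] t 10.0 w 61.5 gf 30.0
   [   0.9    1.5 -102. ] [-0.     0.     0.001]
   [ 33.2 146.8   0. ] [ 0.     0.    -0.111]
   [ 16.7 149.6   0. ] [ 0.     0.    -0.111]
```

Call:
{"name": "servo_tool", "arguments": {
  "deltas": [
    [[0,0,-8],[0,0,0]],
    [[0,1,-30],[0,0,0]],
    [[0,1,-60],[0,0,0]],
    [[1,1,-88],[0,0,0]],
    [[1,1,-102],[0,0,0]]
  ]
}}

```text
t: 10.4
ee_pos: [468.8, -265.3, 108.2]
orientation: [0.2, 3.132, -0.002]
ft_force: [0.8, 0.8, -0.0]
width: 61.4
grasp_force: 30.0
```

Call:
{"name": "servo_tool", "arguments": {
  "deltas": [
    [[4,18,0],[0,0,-0.014]],
    [[11,48,0],[0,0,-0.037]],
    [[18,81,0],[0,0,-0.061]],
    [[26,114,0],[0,0,-0.086]],
    [[33,147,0],[0,0,-0.111]]
  ]
}}

```text
t: 10.82
ee_pos: [453.3, -113.5, 105.5]
orientation: [0.026, 3.141, -0.0]
ft_force: [0.6, -0.1, 0.0]
width: 61.7
grasp_force: 30.0
```

Call:
{"name": "servo_tool", "arguments": {
  "deltas": [
    [[4,36,0],[0,0,-0.03]],
    [[8,72,0],[0,0,-0.06]],
    [[12,110,0],[0,0,-0.083]],
    [[15,138,0],[0,0,-0.103]],
    [[17,150,0],[0,0,-0.111]]
  ]
}}

```text
t: 11.23
ee_pos: [438.8, 38.4, 105.5]
orientation: [-0.153, 3.138, 0.001]
ft_force: [0.2, -0.1, -0.1]
width: 61.4
grasp_force: 30.0
```

Call:
{"name": "servo_tool", "arguments": {
  "deltas": [
    [[0,0,0],[0,0,0]],
    [[0,0,0],[0,0,0]],
    [[0,0,0],[0,0,0]]
  ]
}}

```text
t: 11.48
ee_pos: [439.6, 35.1, 105.2]
orientation: [-0.147, 3.138, -0.0]
ft_force: [0.5, 0.2, 0.7]
width: 61.1
grasp_force: 30.0
```

```bash
cat >> h.py <<'E'
def held(p):
    o=ctrl.get_obs(); M=R.from_rotvec(o["orientation"]); X,ok=fcloud(p); Q=M.inv().apply(X[ok]-o["ee_pos"])
    B=Q[(abs(Q[:,0])<65)&(abs(Q[:,1])<26)&(abs(Q[:,2]+6)<12)]; top=np.median(B[:,2]); C=B[abs(B[:,2]-top)<6]
    s=np.polyfit(C[:,0],C[:,2],1)[0]
    print("held: x in tool",C[:,0].min().round(1),C[:,0].max().round(1),"top z",top.round(1),"slope",s.round(3))
E
python3 - <<'E'
from h import *
p=get_image("wrist"); held(p); legs((440,35.6,24,185.3))
E
```

```text
held: x in tool -47.9 49.0 top z -3.1 slope -0.001
at [439.6  34.8 105.1] t 11.5 w 61.2 gf 30.0
   [-0.4  0.7 81.1] [-0.     0.     0.001]
```

Call:
{"name": "servo_tool", "arguments": {
  "deltas": [
    [[-1,0.7,10],[0,0,0]],
    [[-1,0.7,26],[0,0,0]],
    [[-1,0.7,40],[0,0,0]],
    [[-1,0.7,50],[0,0,0]],
    [[-1,0.7,55],[0,0,0]]
  ]
}}

```text
t: 11.95
ee_pos: [439.5, 35.7, 48.2]
orientation: [0.146, -3.136, 0.0]
ft_force: [-0.2, 0.1, -1.0]
width: 61.7
grasp_force: 30.0
```

Call:
{"name": "servo_tool", "arguments": {
  "deltas": [
    [[0,0,6],[0,0,0]],
    [[0,0,13],[0,0,0]],
    [[0,0,19],[0,0,0]],
    [[0,0,23],[0,0,0]],
    [[0,0,25],[0,0,0]]
  ]
}}

```text
t: 12.37
ee_pos: [440.2, 36.4, 24.4]
orientation: [0.148, -3.138, 0.0]
ft_force: [-1.2, 0.2, 0.2]
width: 61.4
grasp_force: 30.0
```

Call:
{"name": "servo_tool", "arguments": {
  "deltas": [
    [[0,0,0.5],[0,0,0]],
    [[0,0,1],[0,0,0]],
    [[0,0,1],[0,0,0]],
    [[0,0,1],[0,0,0]]
  ]
}}

```text
t: 12.7
ee_pos: [440.5, 36.4, 24.1]
orientation: [-0.148, 3.138, 0.0]
ft_force: [0.8, -0.0, -0.1]
width: 61.3
grasp_force: 30.0
```

```bash
python3 - <<'E'
from h import *
legs((440.3,35.6,23,185.3))
E
```

```text
at [440.5  36.4  24.1] t 12.7 w 61.3 gf 30.0
   [ 0.3 -0.8  1.1] [-0.     0.001  0.002]
```

Call:
{"name": "servo_tool", "arguments": {
  "deltas": [
    [[0,-0.5,0.5],[0,0,0]],
    [[0,-0.5,1],[0,0,0]],
    [[0,-0.5,1],[0,0,0]]
  ]
}}

```text
t: 12.95
ee_pos: [440.5, 35.9, 23.0]
orientation: [-0.148, 3.138, -0.0]
ft_force: [-0.1, -0.6, -0.4]
width: 61.0
grasp_force: 30.0
```

Call:
{"name": "servo_tool", "arguments": {
  "deltas": [
    [[0,0,0],[0,0,0]],
    [[0,0,0],[0,0,0]],
    [[0,0,0],[0,0,0]],
    [[0,0,0],[0,0,0]],
    [[0,0,0],[0,0,0]]
  ],
  "grip": -1
}}

```text
t: 13.37
ee_pos: [440.3, 35.9, 22.9]
orientation: [0.148, -3.138, -0.0]
ft_force: [0.6, 0.5, -0.1]
width: 87.3
grasp_force: 0.0
```

Call:
{"name": "servo_tool", "arguments": {
  "deltas": [
    [[0,0,-10],[0,0,0]],
    [[0,0,-35],[0,0,0]],
    [[0,0,-65],[0,0,0]],
    [[0,0,-90],[0,0,0]],
    [[0,0,-100],[0,0,0]]
  ]
}}

```text
t: 13.78
ee_pos: [441.8, 36.0, 126.3]
orientation: [-0.148, 3.134, 0.0]
ft_force: [0.4, 0.0, 0.7]
width: 88.0
grasp_force: 0.0
```

Call:
{"name": "servo_tool", "arguments": {
  "deltas": [
    [[0,0,0],[0,0,0]],
    [[0,0,0],[0,0,0]]
  ]
}}

```text
t: 13.95
ee_pos: [440.5, 35.9, 123.2]
orientation: [-0.148, 3.137, 0.0]
ft_force: [-0.3, -0.4, -0.5]
width: 87.8
grasp_force: 0.0
```

```bash
python3 - <<'E'
from h import *
p=get_image("wrist"); cv2.imwrite("pics/w5.png",p["frame"]); X,ok=fcloud(p)
for d in finder.silhouettes("cork_sheet",p):
    m=d["mask"]&ok; P=X[m]; z=np.median(P[:,2]); C=P[abs(P[:,2]-z)<4]; print(round(d["score"],2),z.round(1),rect(C[:,:2]),C[:,2].std())
legs((637,31,120,162.2),(637,31,20,162.2))
E
```

```text
0.96 4.3 [ 394.  -152.2   71.9   49.3   30.4] 0.8416336742032591
0.79 25.9 [439.6  37.   96.5  62.7   5.3] 0.6674095725832867
0.7 6.0 [ 311.4 -253.5   97.5   62.4   88.1] 0.8861840182362597
at [439.5  35.8 121.9] t 14.1 w 88.1 gf 0.0
   [-98.1 -11.7   0.8] [-0.    -0.001  0.202]
   [-98.5   8.3   0.9] [-0.    -0.001  0.202]
   [  0.   0. 100.] [0. 0. 0.]
```

View pics/w5.png

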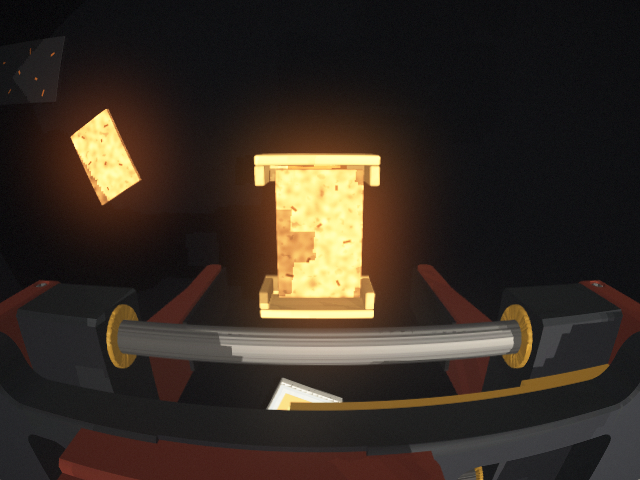

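The cork lies flat on the sea block (top at 25.9 mm), centred within about 1.5 mm. Next, the desert block.

Call:
{"name": "servo_tool", "arguments": {
  "deltas": [
    [[-14,-2,0],[0,0,0.03]],
    [[-34,-4,0],[0,0,0.07]],
    [[-56,-7,0],[0,0,0.12]],
    [[-78,-9,1],[0,0,0.16]],
    [[-98,-12,1],[0,0,0.202]]
  ]
}}

```text
t: 14.47
ee_pos: [539.1, 33.2, 119.9]
orientation: [-0.172, -3.134, 0.0]
ft_force: [-0.7, 0.2, 0.1]
width: 87.8
grasp_force: 0.0
```

Call:
{"name": "servo_tool", "arguments": {
  "deltas": [
    [[-26,2,0],[0,0,0.05]],
    [[-52,4,0],[0,0,0.11]],
    [[-76,6,1],[0,0,0.155]],
    [[-93,8,1],[0,0,0.19]],
    [[-98,8,1],[0,0,0.202]]
  ]
}}

```text
t: 14.88
ee_pos: [638.9, 30.5, 118.7]
orientation: [-0.487, -3.102, 0.0]
ft_force: [-0.1, 0.5, -0.0]
width: 88.0
grasp_force: 0.0
```

Call:
{"name": "servo_tool", "arguments": {
  "deltas": [
    [[0,0,0],[0,0,0]],
    [[0,0,0],[0,0,0]],
    [[0,0,0],[0,0,0]]
  ]
}}

```text
t: 15.13
ee_pos: [635.6, 30.6, 119.9]
orientation: [-0.483, -3.102, 0.001]
ft_force: [-0.4, -0.8, 0.2]
width: 88.1
grasp_force: 0.0
```

```bash
python3 - <<'E'
from h import *
p=get_image("wrist"); X,ok=fcloud(p); P=X[ok]
B=P[(P[:,2]>8)&(P[:,2]<16)&(abs(P[:,0]-637)<65)&(abs(P[:,1]-31)<55)]; print(rect(B[:,:2]),len(B),np.median(B[:,2]))
for d in finder.silhouettes("dune_block",p)[:2]:
    m=d["mask"]&ok; Q=X[m]; print(round(d["score"],2),np.median(Q[:,2]),rect(Q[abs(Q[:,2]-12)<5][:,:2]))
legs((637,31,3,162.2))
E
```

```text
[638.4  29.9  97.1  62.4 -18.3] 10000 11.918477098513762
0.84 11.914608660518468 [638.4  29.9  97.1  62.4 -18.3]
at [636.1  30.6 120.7] t 15.2 w 87.7 gf 0.0
   [ -0.9   0.7 117.7] [-0.    -0.001  0.001]
```

Call:
{"name": "servo_tool", "arguments": {
  "deltas": [
    [[-2,0,12],[0,0,0]],
    [[-2,0,36],[0,0,0]],
    [[-2,0,60],[0,0,0]],
    [[-2,0,78],[0,0,0]],
    [[-2,0,90],[0,0,0]]
  ]
}}

```text
t: 15.65
ee_pos: [637.6, 29.9, 28.3]
orientation: [-0.484, -3.101, 0.001]
ft_force: [-0.8, 0.0, 0.2]
width: 87.8
grasp_force: 0.0
```

Call:
{"name": "servo_tool", "arguments": {
  "deltas": [
    [[0,0,8],[0,0,0]],
    [[0,0,15],[0,0,0]],
    [[0,0,21],[0,0,0]],
    [[0,0,25],[0,0,0]],
    [[0,0,26.5],[0,0,0]]
  ]
}}

```text
t: 16.07
ee_pos: [639.4, 30.0, 4.3]
orientation: [0.485, 3.104, 0.0]
ft_force: [0.3, 0.4, -0.8]
width: 88.0
grasp_force: 0.0
```

Call:
{"name": "servo_tool", "arguments": {
  "deltas": [
    [[0,0,0],[0,0,0]],
    [[0,0,0],[0,0,0]]
  ]
}}

```text
t: 16.23
ee_pos: [639.7, 30.0, 4.9]
orientation: [0.485, 3.103, 0.0]
ft_force: [0.1, -0.3, 1.1]
width: 88.0
grasp_force: 0.0
```

Call:
{"name": "servo_tool", "arguments": {
  "deltas": [
    [[0,0,0],[0,0,0]],
    [[0,0,0],[0,0,0]],
    [[0,0,0],[0,0,0]],
    [[0,0,0],[0,0,0]],
    [[0,0,0],[0,0,0]]
  ],
  "grip": 1
}}

```text
t: 16.65
ee_pos: [639.3, 29.9, 4.6]
orientation: [0.485, 3.104, -0.0]
ft_force: [0.1, -0.4, 0.8]
width: 61.3
grasp_force: 30.0
```

```bash
python3 - <<'E'
from h import *
legs((638,30.2,110,161.9),(440.2,35.6,110,185.3))
E
```

```text
at [639.3  29.9   4.6] t 16.6 w 61.3 gf 30.0
   [   1.3   -0.2 -105.4] [0.    0.    0.006]
   [ 94.8 -28.2   0. ] [ 0.     0.    -0.204]
   [98.6 -8.3  0. ] [ 0.     0.    -0.204]
```

Call:
{"name": "servo_tool", "arguments": {
  "deltas": [
    [[0,0,-8],[0,0,0]],
    [[0,0,-30],[0,0,0]],
    [[0,0,-62],[0,0,0]],
    [[0,0,-92],[0,0,0]],
    [[1,0,-105],[0,0,0]]
  ]
}}

```text
t: 17.07
ee_pos: [640.3, 30.3, 113.6]
orientation: [0.484, 3.099, 0.002]
ft_force: [1.0, -0.0, -0.7]
width: 61.5
grasp_force: 30.0
```

Call:
{"name": "servo_tool", "arguments": {
  "deltas": [
    [[12,-4,0],[0,0,-0.025]],
    [[32,-10,0],[0,0,-0.07]],
    [[53,-16,0],[0,0,-0.115]],
    [[74,-22,0],[0,0,-0.16]],
    [[95,-28,0],[0,0,-0.205]]
  ]
}}

```text
t: 17.48
ee_pos: [537.8, 32.6, 109.1]
orientation: [-0.161, -3.137, 0.0]
ft_force: [-0.2, -0.2, -1.2]
width: 61.9
grasp_force: 30.0
```

Call:
{"name": "servo_tool", "arguments": {
  "deltas": [
    [[24,-2,0],[0,0,-0.05]],
    [[48,-4,0],[0,0,-0.1]],
    [[74,-6,0],[0,0,-0.15]],
    [[92,-8,0],[0,0,-0.19]],
    [[99,-8,0],[0,0,-0.203]]
  ]
}}

```text
t: 17.9
ee_pos: [436.4, 34.9, 108.9]
orientation: [0.157, -3.134, 0.0]
ft_force: [-0.9, -0.9, -0.7]
width: 61.8
grasp_force: 30.0
```

Call:
{"name": "servo_tool", "arguments": {
  "deltas": [
    [[0,0,0],[0,0,0]],
    [[0,0,0],[0,0,0]],
    [[0,0,0],[0,0,0]]
  ]
}}

```text
t: 18.15
ee_pos: [441.7, 35.0, 109.7]
orientation: [-0.153, 3.136, -0.0]
ft_force: [0.5, -0.0, -0.2]
width: 61.9
grasp_force: 30.0
```

```bash
python3 - <<'E'
from h import *
p=get_image("wrist"); held(p); legs((440.2,35.6,30.6,185.3))
E
```

```text
held: x in tool -48.1 48.9 top z -7.5 slope 0.001
at [441.7  35.  109.6] t 18.2 w 61.7 gf 30.0
   [ 1.5  0.7 79. ] [-0.     0.002  0.005]
```

Call:
{"name": "servo_tool", "arguments": {
  "deltas": [
    [[1,0.6,10],[0,0,0.005]],
    [[1,0.6,26],[0,0,0.005]],
    [[1,0.6,40],[0,0,0.005]],
    [[1,0.6,50],[0,0,0.005]],
    [[1,0.6,55],[0,0,0.005]]
  ]
}}

```text
t: 18.62
ee_pos: [439.1, 35.4, 53.1]
orientation: [0.146, -3.137, 0.0]
ft_force: [-0.1, 0.4, -1.0]
width: 61.4
grasp_force: 30.0
```

Call:
{"name": "servo_tool", "arguments": {
  "deltas": [
    [[0,0,6],[0,0,0]],
    [[0,0,12],[0,0,0]],
    [[0,0,17],[0,0,0]],
    [[0,0,20.5],[0,0,0]],
    [[0,0,22],[0,0,0]]
  ]
}}

```text
t: 19.03
ee_pos: [438.9, 35.5, 32.0]
orientation: [0.146, -3.138, 0.0]
ft_force: [0.5, 0.3, -1.6]
width: 61.6
grasp_force: 30.0
```

Call:
{"name": "servo_tool", "arguments": {
  "deltas": [
    [[0,0,0.5],[0,0,0]],
    [[0,0,1],[0,0,0]],
    [[0,0,1],[0,0,0]],
    [[0,0,1],[0,0,0]]
  ]
}}

```text
t: 19.37
ee_pos: [439.1, 35.5, 31.6]
orientation: [-0.146, 3.138, -0.0]
ft_force: [0.0, 0.2, -1.0]
width: 61.5
grasp_force: 30.0
```

```bash
python3 - <<'E'
from h import *
legs((440.2,35.6,30.5,185.3))
E
```

```text
at [439.1  35.5  31.6] t 19.4 w 61.5 gf 30.0
   [-1.1  0.   1.1] [-0.     0.     0.001]
```

Call:
{"name": "servo_tool", "arguments": {
  "deltas": [
    [[-0.8,0,0.5],[0,0,0]],
    [[-0.8,0,1],[0,0,0]],
    [[-0.8,0,1.2],[0,0,0]],
    [[-0.8,0,1.2],[0,0,0]]
  ]
}}

```text
t: 19.7
ee_pos: [440.1, 35.6, 30.5]
orientation: [-0.146, 3.137, -0.0]
ft_force: [-0.9, -0.6, 5.2]
width: 61.4
grasp_force: 30.0
```

Call:
{"name": "servo_tool", "arguments": {
  "deltas": [
    [[0,0,0],[0,0,0]],
    [[0,0,0],[0,0,0]],
    [[0,0,0],[0,0,0]],
    [[0,0,0],[0,0,0]],
    [[0,0,0],[0,0,0]]
  ],
  "grip": -1
}}

```text
t: 20.12
ee_pos: [439.7, 35.5, 30.1]
orientation: [0.146, -3.138, -0.0]
ft_force: [-0.7, -0.6, 0.8]
width: 87.0
grasp_force: 0.0
```

Call:
{"name": "servo_tool", "arguments": {
  "deltas": [
    [[0,0,-10],[0,0,0]],
    [[0,0,-35],[0,0,0]],
    [[0,0,-65],[0,0,0]],
    [[0,0,-90],[0,0,0]],
    [[0,0,-100],[0,0,0]]
  ]
}}

```text
t: 20.53
ee_pos: [441.2, 35.6, 133.5]
orientation: [-0.146, 3.134, 0.0]
ft_force: [-0.6, 0.3, 0.1]
width: 87.6
grasp_force: 0.0
```

Call:
{"name": "servo_tool", "arguments": {
  "deltas": [
    [[0,0,0],[0,0,0]],
    [[0,0,0],[0,0,0]],
    [[0,0,0],[0,0,0]]
  ]
}}

```text
t: 20.78
ee_pos: [438.9, 35.5, 129.3]
orientation: [0.146, -3.137, 0.0]
ft_force: [0.0, 0.1, -1.4]
width: 87.7
grasp_force: 0.0
```

```bash
python3 - <<'E'
from h import *
p=get_image("wrist"); cv2.imwrite("pics/w6.png",p["frame"]); X,ok=fcloud(p)
for d in finder.silhouettes("dune_block",p):
    Q=X[d["mask"]&ok]; z=np.median(Q[:,2]); C=Q[abs(Q[:,2]-z)<4]; A=np.c_[C[:,:2],np.ones(len(C))]
    print(round(d["score"],2),z.round(1),rect(C[:,:2]),"tilt",np.linalg.lstsq(A,C[:,2],rcond=None)[0][:2].round(3))
legs()
E
```

```text
0.74 37.9 [439.4  36.6  96.8  62.6   4.9] tilt [-0.002 -0.   ]
0.46 39.1 [439.9  35.1 117.7  84.4   5.4] tilt [-0.005 -0.   ]
at [438.7  35.5 129. ] t 20.9 w 88.0 gf 0.0
```

View pics/w6.png

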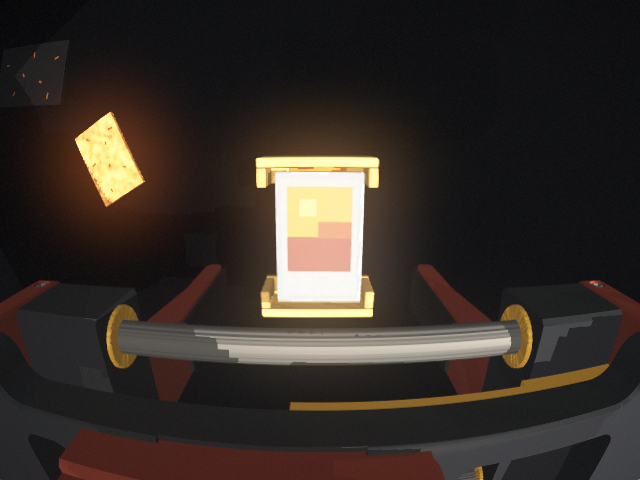

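The desert block lies face up in the caddy (276–364 × 172–302), level, with its top at 37.9 mm and its centre within 2 mm of the caddy's.

```bash
python3 -c "
from workcell import close_job
print(close_job())"
```

```text
the job is handed in; nothing more can be done
None
```

The job is handed in: the sea block, cork sheet and desert block are stacked in that order in the caddy, each measured flat and within 2 mm of its centre, about 21 s in. The hand-in returned no verdict, and one descent briefly pressed the fingertips on the table at 47 N.

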